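Find the unlatched cover of the kit case and push it open

ROBOT

A 6-joint arm with a two-finger parallel gripper is mounted at the origin on the work surface. World frame = base frame: x ahead of the robot, y to its left, z up, the work surface at z = 0. Lengths are in m, angles in degrees, forces in N, time in s.
With the tool pointing down it reaches from about 0.3 to 0.875 m from the base axis. Payload 6.4 kg.
Tool frame: the origin (TCP) lies at the very end of the fingers, on their centre line; the grasp point (between the pads) lies 19 mm behind it; z points along the fingers, y is the line along which they close (so a half turn about z gives the same grasp; the last joint's range is limited). The gripper opens to 88 mm and grips with 3 to 60 N. Pads are 18 mm wide; open, the fingers measure 123 mm over their backs; the gripper's body (75 mm by 187 mm) begins 45 mm behind the grasp point.
Start: joints at [52.867, 10.359, 92.074, -0, 77.567, -11.82], TCP at [0.246, 0.52, 0.239] pointing down, gripper open.
Joint ranges: [-171.53, 171.53], [-51.25, 118.39], [17.06, 147.69], [-65.23, 245.23], [0, 150.52], [-178.68, 178.68]. Speed limits (degrees/s): [147.25, 147.25, 172.46, 180, 180, 180].

INTERFACE

Orientations are given as a 3x3 rotation matrix whose columns are the frame's x, y, z axes.
In Python, from bench import bot gives the robot as it stands.
- The arm moves only by the tool play_rows, never from a script. Its argument "increments" is a list of rows, each an object of numbers: "tx", "ty", "tz": the shift along the tool's x, y, z as a fraction of full scale; "ax", "ay", "az": the turn, a rotation vector about the tool's x, y, z as a fraction of full scale; "gripper": the opening, from -1 (shut) to 1 (fully open), so that 0 is half open. A call has exactly 8 rows; each row shifts and turns the commanded pose from where the row before left it, along the tool's axes as they then stand; what a row does not reach is not made up. Full scale, the value 1, is 0.1 m for a shift and 30 degrees for a turn. A row lasts 1/8 s, in which the tool goes at most 62.5 mm and 10.7 degrees, less where a joint would pass 70% of its speed; a pose out of reach is approached as far as the arm can. A call with a number of a shift or a turn outside -1 to 1 is refused whole. A call with a gripper value outside its range is refused whole. The fingers move at their own pace and stop on an object; "newtons" is the grip in N (left out, the last holds). Time passes only in rows, so rows that do not move let the fingers close, or fill a call up. It gives the time, the measured TCP pose, the force, the opening and the grip force at its end, in the units of the state.
- bot.state(): the state, without advancing time (a new reading comes with each control period).
- bot.read_camera(name): name is "side" or "top"; returns (picture, depth): 400x640x3 uint8, red, green, blue; 400x640 float32, m along the optical axis (not along the pixel's ray), 0 where there is no reading.
- bot.camera_model(name): a dict with "fx", "fy", "cx", "cy" (pixels), "D" ([k1, k2, p1, p2, k3] as OpenCV has them; the pictures are not rectified), "world_from_camera" (4x4, takes a point from camera to world coordinates). Camera axes: x right, y down, z forward; pixel columns grow to the right and rows downward; lengths in m; the calibration is good to about 2 mm. A picture is of the moment at which its call begins. camera_model takes no time and is no camera call.
- bot.sign_off(): hands the job in; it is judged then, once.
Trained networks look in the newest picture that a camera, given by its name, has taken for a name from the list of things; names that differ only in an ending like _2 or _b are one class to them, and where a whole thing is asked for, a point or a joint stands for the part that bears it (a point fixed in the world has none). Each returns a list of dicts, best first, with "score" (0 to 1); they miss things now and then, are a little off and sometimes report something else, mostly with a low value. They report only what shows in the picture. A call takes as long as a camera call.
- bot.masks_of(camera, target): "region" (400x640 bool, what is visible of it) and "rect" ([centre column, centre row, width, height] in pixels, round what is visible of it).
The state is a dict: "time": time; "joint_positions": joint angles; "dq": joint speeds; "joint_torque": joint torques, N m; "ee_pos": TCP position; "orientation": TCP orientation; "force": force on the tool from outside, world axes, zero at the start; "moment": the same for the moment, N m; "finger_gap": opening from 0.0 (shut) to 1.0 (fully open); "finger_force": force on a finger pad.
Only numpy, scipy, OpenCV 4.12 (cv2) and the standard library are available. Lean on these libraries where they do the work, as an engineer would, in place of code of your own. Each camera call takes 0.05 s, during which the arm holds its last target. There are 200 camera calls.

TASK

One of the four identical covers on the black kit case is unlatched. Press down on the ribbed end of the covers with the fingertips to find the one that rocks, then push that cover up by its raised edge until it stands nearly on end, and leave it standing open. Do not pick anything up or disturb the things standing around the case.

Things in the scene. Friction and masses are not known exactly. Their poses are not given: they have to be found in the camera images.
- case: black plastic kit case, fixed, 138 mm (x) x 366 (y) x 100 high, with four bays in a row. Origin at the centre of its underside; x points away from the robot, z up. Each bay has a white cover 120 (x) x 82 (y) x 6 mm, flush with the rim, on an axle along y (dark line): 50 mm part with 3 rubber ribs beyond it, 70 mm smooth part towards the robot. Three are latched, rigid; one, in any bay, is free
- pad_1 (a point): middle of the ribbed end of the first cover (+y end of the row), on its top face, 100 mm above the table; axes as the case. The cover's axle crosses 33 mm behind it (-x) and 3 mm below it; the ribbed edge is 17 mm ahead (+x), the smooth edge 103 mm behind (-x). Pads are 90 mm apart in a row. The point belongs to the case: it does not follow a cover that tilts
- pad_2 (a point): the same point on the second cover; see pad_1
- pad_3 (a point): the same point on the third cover; see pad_1
- pad_4 (a point): the same point on the fourth cover, at the -y end of the row; see pad_1
- hatch (a joint): angle of the unlatched cover, rad: 0 shut and flush, growing as its ribbed end goes down into the bay and its smooth end, towards the robot, rises; stop at 1.4 (80 degrees). About 0.06 N m of hinge friction (2 N at the middle of the ribs), no spring: it stays where left. Pressing its smooth end does not move it
- cup: white paper-coloured cup, 74 mm across the mouth, 95 mm high, standing open side up beyond the case; origin at the centre of its underside
- tumbler: clear drinking jar with a black cap, 68 mm across, 130 mm high, standing off the -y end of the case; origin at the centre of its underside
- gearwheel: blue plastic gear lying flat between the robot and the case, 90 mm across, 12 mm thick with an 18 mm high hub; origin at the centre of its underside
- beam: black plastic building beam, 150 x 16 x 16 mm, lying off the +y end of the case; origin at the centre of its underside, x along its length

How it is judged:
By the outcome, as a careful person would: the job done as asked, in the order asked, and still so for the second after the job is handed in, with the robot touching nothing.
It also fails if it takes over 61 s, if anything falls off the work surface, if the arm or the gripper's body presses on something with over 40 N, if the wrist force passes 120 N, or if a joint passes its speed limit or range.

## Working session

There is one attempt and no reset: what is moved stays moved. The work goes in short steps, Python scripts to look and compute and a tool call to move; the robot and the scene stay as the last step left them, time stands still between calls to the robot, and variables do not carry over. Pictures are saved under pics/ and viewed, at most 10 in all, crops included, and the job is handed in when it is done.

Besides the shell and the picture viewer there is one more tool, called after ">>>" as name([rows], argument=value, ...), one row to a line, values as JSON. play_rows: Moves the arm, as the interface text tells. Shift numbers are shares of 0.1 m and turn numbers shares of 30 degrees, none past 1 either way. Its arguments: {"type":"object","properties":{"increments":{"type":"array"},"newtons":{"type":"number"}},"required":["increments"]}

```bash
mkdir -p pics; cat > h.py <<'E'
import numpy as np, cv2
from bench import bot
def pts(cam, depth, region):
    m=bot.camera_model(cam); K=np.array([[m['fx'],0,m['cx']],[0,m['fy'],m['cy']],[0,0,1.]])
    v,u=np.nonzero(region&(depth>0)); z=depth[v,u]
    n=cv2.undistortPoints(np.stack([u,v],1).astype(float)[:,None],K,np.array(m['D'])).reshape(-1,2)
    T=np.array(m['world_from_camera']); c=np.c_[n*z[:,None],z]
    return c@T[:3,:3].T+T[:3,3]
E
python3 - <<'E'
from h import *
s=bot.state(); print(s['time'],s['ee_pos'],s['orientation'],s['finger_gap'],s['force'])
for c in ['top','side']:
    p,d=bot.read_camera(c); cv2.imwrite(f'pics/{c}0.png',p[...,::-1])
    print(c,np.array(bot.camera_model(c)['world_from_camera']).round(3).tolist())
    for t in ['case','pad_1','hatch','cup','tumbler','gearwheel','beam']:
        for r in bot.masks_of(c,t)[:5]:
            P=pts(c,d,r['region'])
            print(t,round(r['score'],2),np.round(r['rect']).tolist(),len(P), np.percentile(P,[2,50,98],axis=0).round(3).tolist() if len(P) else '')
E
```

```text
0.0 [0.24551956 0.51938454 0.23784443] [[-9.03970417e-01  4.27593793e-01 -1.01626874e-03]
 [ 4.27594860e-01  9.03969495e-01 -1.33686175e-03]
 [ 3.47042150e-04 -1.64303476e-03 -9.99998590e-01]] 0.9995629584254729 [-0.06909663  0.63752424 -0.09877511]
top [[0.023, -0.988, 0.152, 0.441], [-1.0, -0.022, 0.009, 0.003], [-0.006, -0.152, -0.988, 0.994], [0.0, 0.0, 0.0, 1.0]]
case 0.84 [321.0, 210.0, 174.0, 76.0] 3067 [[0.475, -0.179, -0.001], [0.53, 0.002, 0.099], [0.639, 0.188, 0.103]]
pad_1 0.95 [322.0, 210.0, 172.0, 76.0] 2377 [[0.476, -0.179, 0.005], [0.523, 0.002, 0.099], [0.633, 0.185, 0.103]]
hatch 0.85 [380.0, 203.0, 42.0, 58.0] 2111 [[0.509, -0.172, 0.097], [0.565, -0.132, 0.1], [0.624, -0.091, 0.103]]
cup 0.86 [340.0, 145.0, 29.0, 42.0] 972 [[0.671, -0.073, 0.001], [0.718, -0.042, 0.044], [0.739, -0.009, 0.096]]
tumbler 0.59 [432.0, 192.0, 41.0, 37.0] 1078 [[0.563, -0.274, 0.016], [0.589, -0.236, 0.129], [0.622, -0.216, 0.133]]
gearwheel 0.92 [289.0, 274.0, 35.0, 35.0] 1135 [[0.368, 0.037, -0.001], [0.408, 0.076, 0.012], [0.446, 0.116, 0.018]]
beam 0.89 [218.0, 231.0, 10.0, 64.0] 
[... 770 characters left out ...]
1]]
cup 0.57 [394.0, 200.0, 30.0, 49.0] 1344 [[0.669, -0.075, 0.001], [0.707, -0.041, 0.066], [0.74, -0.006, 0.095]]
tumbler 0.65 [439.0, 292.0, 46.0, 66.0] 2073 [[0.561, -0.28, 0.009], [0.575, -0.253, 0.105], [0.619, -0.22, 0.131]]
tumbler 0.44 [334.0, 236.0, 176.0, 162.0] 5936 [[0.474, -0.183, 0.004], [0.496, -0.051, 0.072], [0.63, 0.179, 0.101]]
gearwheel 0.89 [253.0, 259.0, 42.0, 37.0] 1250 [[0.367, 0.037, -0.001], [0.406, 0.073, 0.011], [0.447, 0.115, 0.017]]
gearwheel 0.16 [333.0, 236.0, 184.0, 159.0] 6342 [[0.474, -0.183, 0.001], [0.497, -0.055, 0.073], [0.632, 0.176, 0.101]]
beam 0.59 [242.0, 192.0, 46.0, 41.0] 265 [[0.435, 0.239, 0.001], [0.471, 0.244, 0.014], [0.513, 0.257, 0.018]]
```

```bash
ls; ls pics
```

```text
h.py
pics
side0.png
top0.png
```

View pics/top0.png

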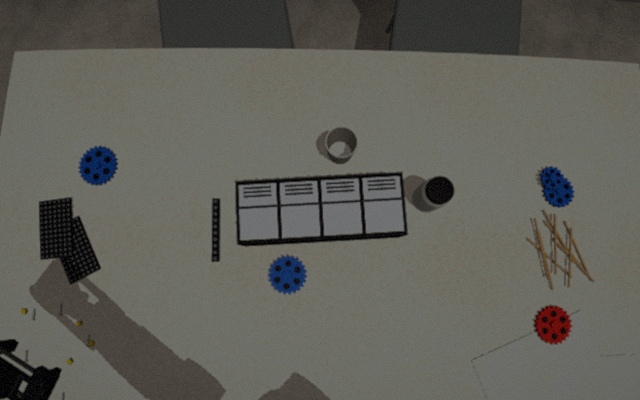

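```bash
python3 - <<'E'
from h import *
for c in ['top','side']:
    p,d=bot.read_camera(c)
    P=pts(c,d,np.ones(d.shape,bool)); col=p[d>0].astype(float)
    # row-major nonzero order equals p[d>0]
    bx=(P[:,0]>.44)&(P[:,0]<.68)&(abs(P[:,1])<.21)&(P[:,2]>.085)&(P[:,2]<.115)
    w=bx&(col.min(1)>130)
    Q=P[bx,:2].astype(np.float32); print(c,'top face',cv2.minAreaRect(Q),P[bx,2].mean())
    A=np.c_[P[w],np.ones(w.sum())]
    y=P[w,1]
    print('white',cv2.minAreaRect(P[w,:2].astype(np.float32)))
    for k in range(4):
        yc=.003+.135-.09*k
        q=P[w&(abs(P[:,1]-yc)<.043)]
        if len(q): print(k+1,cv2.minAreaRect(q[:,:2].astype(np.float32)),q[:,2].mean().round(4),len(q))
E
```

```text
top top face ((0.5809394121170044, 0.00491863489151001), (0.18922388553619385, 0.36750197410583496), 4.562340259552002) 0.09979283407045936
white ((0.0, 0.0), (0.0, 0.0), 0.0)
side top face ((0.5806642174720764, 0.005993068218231201), (0.19185268878936768, 0.3685759902000427), 4.58441686630249) 0.09844192707206115
white ((0.5854564905166626, 0.005820274353027344), (0.18179155886173248, 0.35119888186454773), 4.627063274383545)
1 ((0.5444584488868713, 0.13792474567890167), (0.11908724159002304, 0.08142617344856262), 4.910782814025879) 0.0992 1291
2 ((0.5519904494285583, 0.04847116023302078), (0.12041009962558746, 0.08208382874727249), 3.448150157928467) 0.0991 1497
3 ((0.5890668630599976, -0.039163243025541306), (0.18131616711616516, 0.08209415525197983), 3.720741033554077) 0.099 1728
4 ((0.5661701560020447, -0.13116402924060822), (0.12066347897052765, 0.08149462193250656), 4.2005767822265625) 0.0987 1984
```

The top view shows the case at columns 236–406, rows 172–244, with four covers whose ribs face away. The cup is at (340,145), the tumbler at (438,190), the gear at (287,274) and the beam at (215,230). From the cover centres, the case yaw is about 4.6° and pad_4 is about (0.609, -0.128). The network suggests bay 4, so I'll press that one first.

>>> play_rows([
  {"az":-0.333,"gripper":-1},
  {"az":-0.333,"gripper":-1},
  {"az":-0.333,"gripper":-1},
  {"tx":-0.24,"ty":-0.507,"gripper":-1},
  {"tx":-0.24,"ty":-0.507,"gripper":-1},
  {"tx":-0.24,"ty":-0.507,"gripper":-1},
  {"tx":-0.24,"ty":-0.507,"gripper":-1},
  {"tx":-0.24,"ty":-0.507,"gripper":-1},
], newtons=20)

```text
schema error: expected keys tx, ty, tz, ax, ay, az, gripper
```

>>> play_rows([
  {"tx":-0.24,"ty":-0.507,"gripper":-1},
  {"tx":-0.24,"ty":-0.507,"gripper":-1},
  {"tx":-0.24,"ty":-0.507,"gripper":-1},
  {"tx":-0.24,"ty":-0.507,"gripper":-1},
  {"tx":-0.24,"ty":-0.507,"gripper":-1},
  {"tx":-0.24,"ty":-0.507,"gripper":-1},
  {"tx":-0.24,"ty":-0.507,"gripper":-1},
  {"tx":-0.24,"ty":-0.507,"gripper":-1},
])

```text
schema error: expected keys tx, ty, tz, ax, ay, az, gripper
```

>>> play_rows([
  {"tx":0,"ty":0,"tz":0,"ax":0,"ay":0,"az":-0.333,"gripper":-1},
  {"tx":0,"ty":0,"tz":0,"ax":0,"ay":0,"az":-0.333,"gripper":-1},
  {"tx":0,"ty":0,"tz":0,"ax":0,"ay":0,"az":-0.333,"gripper":-1},
  {"tx":-0.24,"ty":-0.507,"tz":0,"ax":0,"ay":0,"az":0,"gripper":-1},
  {"tx":-0.24,"ty":-0.507,"tz":0,"ax":0,"ay":0,"az":0,"gripper":-1},
  {"tx":-0.24,"ty":-0.507,"tz":0,"ax":0,"ay":0,"az":0,"gripper":-1},
  {"tx":-0.24,"ty":-0.507,"tz":0,"ax":0,"ay":0,"az":0,"gripper":-1},
  {"tx":-0.24,"ty":-0.507,"tz":0,"ax":0,"ay":0,"az":0,"gripper":-1},
], newtons=20)

```text
time: 1.9
ee_pos: [0.3868, 0.2754, 0.239]
orientation: [[-0.997, -0.081, 0.001], [-0.081, 0.997, 0.0], [-0.001, 0.0, -1.0]]
force: [0.6, 0.4, -0.1]
finger_gap: 0.118
finger_force: 0.0
```

>>> play_rows([
  {"tx":-0.24,"ty":-0.507,"tz":0,"ax":0,"ay":0,"az":0,"gripper":-1},
  {"tx":-0.24,"ty":-0.507,"tz":0,"ax":0,"ay":0,"az":0,"gripper":-1},
  {"tx":-0.24,"ty":-0.507,"tz":0,"ax":0,"ay":0,"az":0,"gripper":-1},
  {"tx":-0.24,"ty":-0.507,"tz":0,"ax":0,"ay":0,"az":0,"gripper":-1},
  {"tx":-0.24,"ty":-0.507,"tz":0,"ax":0,"ay":0,"az":0,"gripper":-1},
  {"tx":-0.24,"ty":-0.507,"tz":0,"ax":0,"ay":0,"az":0,"gripper":-1},
  {"tx":-0.24,"ty":-0.507,"tz":0,"ax":0,"ay":0,"az":0,"gripper":-1},
  {"tx":0,"ty":0,"tz":0,"ax":0,"ay":0,"az":0,"gripper":-1},
])

```text
time: 2.9
ee_pos: [0.5834, -0.0668, 0.2383]
orientation: [[-0.997, -0.077, 0.0], [-0.077, 0.997, -0.001], [-0.0, -0.001, -1.0]]
force: [-0.3, 1.1, -0.7]
finger_gap: 0.005
finger_force: 0.0
```

>>> play_rows([
  {"tx":-0.21,"ty":-0.48,"tz":0,"ax":0,"ay":0,"az":0,"gripper":-1},
  {"tx":0,"ty":0,"tz":0.45,"ax":0,"ay":0,"az":0,"gripper":-1},
  {"tx":0,"ty":0,"tz":0.45,"ax":0,"ay":0,"az":0,"gripper":-1},
  {"tx":0,"ty":0,"tz":0.3,"ax":0,"ay":0,"az":0,"gripper":-1},
  {"tx":0,"ty":0,"tz":0.1,"ax":0,"ay":0,"az":0,"gripper":-1},
  {"tx":0,"ty":0,"tz":0.05,"ax":0,"ay":0,"az":0,"gripper":-1},
  {"tx":0,"ty":0,"tz":0,"ax":0,"ay":0,"az":0,"gripper":-1},
  {"tx":0,"ty":0,"tz":0,"ax":0,"ay":0,"az":0,"gripper":-1},
])

```text
time: 3.9
ee_pos: [0.608, -0.1095, 0.1052]
orientation: [[-0.997, -0.081, 0.002], [-0.081, 0.997, -0.001], [-0.002, -0.001, -1.0]]
force: [0.1, -1.1, -0.5]
finger_gap: 0.006
finger_force: 0.0
```

>>> play_rows([
  {"tx":0,"ty":0,"tz":0.02,"ax":0,"ay":0,"az":0,"gripper":-1},
  {"tx":0,"ty":0,"tz":0.02,"ax":0,"ay":0,"az":0,"gripper":-1},
  {"tx":0,"ty":0,"tz":0.01,"ax":0,"ay":0,"az":0,"gripper":-1},
  {"tx":0,"ty":0,"tz":0.01,"ax":0,"ay":0,"az":0,"gripper":-1},
  {"tx":0,"ty":0,"tz":0.01,"ax":0,"ay":0,"az":0,"gripper":-1},
  {"tx":0,"ty":0,"tz":0.01,"ax":0,"ay":0,"az":0,"gripper":-1},
  {"tx":0,"ty":0,"tz":0,"ax":0,"ay":0,"az":0,"gripper":-1},
  {"tx":0,"ty":0,"tz":0,"ax":0,"ay":0,"az":0,"gripper":-1},
])

```text
time: 4.9
ee_pos: [0.6073, -0.1094, 0.0958]
orientation: [[-0.997, -0.081, 0.0], [-0.081, 0.997, -0.0], [-0.0, -0.0, -1.0]]
force: [1.8, -0.0, 1.8]
finger_gap: 0.003
finger_force: 1.1
```

It gives with under 2 N, so cover 4 rocks. I'll press on to raise its smooth edge.

>>> play_rows([
  {"tx":0,"ty":0,"tz":0.05,"ax":0,"ay":0,"az":0,"gripper":-1},
  {"tx":0,"ty":0,"tz":0.05,"ax":0,"ay":0,"az":0,"gripper":-1},
  {"tx":0,"ty":0,"tz":0.05,"ax":0,"ay":0,"az":0,"gripper":-1},
  {"tx":0,"ty":0,"tz":0.05,"ax":0,"ay":0,"az":0,"gripper":-1},
  {"tx":0,"ty":0,"tz":0.03,"ax":0,"ay":0,"az":0,"gripper":-1},
  {"tx":0,"ty":0,"tz":0.02,"ax":0,"ay":0,"az":0,"gripper":-1},
  {"tx":0,"ty":0,"tz":0,"ax":0,"ay":0,"az":0,"gripper":-1},
  {"tx":0,"ty":0,"tz":0,"ax":0,"ay":0,"az":0,"gripper":-1},
])

```text
time: 5.9
ee_pos: [0.607, -0.1093, 0.0706]
orientation: [[-0.997, -0.081, -0.0], [-0.081, 0.997, 0.0], [0.0, 0.0, -1.0]]
force: [1.0, -0.3, 0.8]
finger_gap: 0.008
finger_force: 0.3
```

```bash
python3 - <<'E'
from h import *
p,d=bot.read_camera('side'); cv2.imwrite('pics/side1.png',cv2.resize(p[130:350,200:500,::-1],None,fx=2.5,fy=2.5))
ex=np.array([.9968,.0802]);ey=np.array([-.0802,.9968]);c=np.array([.6091,-.1278])-.033*ex
P=pts('side',d,np.ones(d.shape,bool))
a=(P[:,:2]-c)@ex;b=(P[:,:2]-c)@ey
k=(abs(b)<.038)&(a>-.09)&(a<-.005)&(P[:,2]>.1)
for lo in np.arange(-.09,0,.01):
    q=k&(a>=lo)&(a<lo+.01)
    if q.sum()>5: print(round(lo,3),q.sum(),np.percentile(P[q,2],[5,50,95]).round(4))
print(bot.state()['ee_pos'])
E
```

```text
-0.09 597 [0.3955 0.4487 0.4878]
-0.08 595 [0.3851 0.4404 0.4829]
-0.07 550 [0.3815 0.4354 0.4762]
-0.06 526 [0.3762 0.4294 0.4705]
-0.05 593 [0.1517 0.4125 0.4642]
-0.04 559 [0.1513 0.4085 0.4583]
-0.03 606 [0.1405 0.3995 0.4527]
-0.02 527 [0.127  0.4034 0.4467]
-0.01 339 [0.1148 0.3761 0.4414]
[ 0.60699139 -0.10928441  0.07059434]
```

View pics/side1.png

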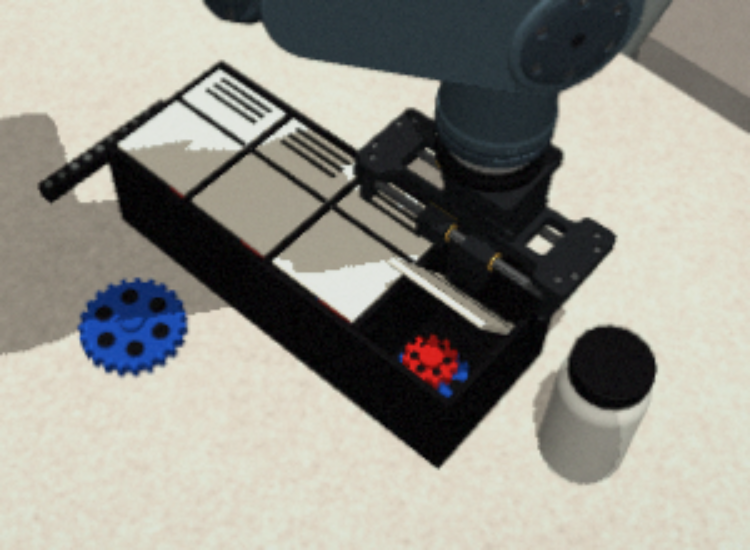

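The picture shows the fourth cover tilted about 50°. Its raised edge runs from (395,265) to (505,330) in the crop, at z≈0.15 and a≈-0.045, and the bay is open. I'll lift out, move to the robot side and come down behind the edge.

>>> play_rows([
  {"tx":0,"ty":0,"tz":-0.5,"ax":0,"ay":0,"az":0,"gripper":-1},
  {"tx":0,"ty":0,"tz":-0.5,"ax":0,"ay":0,"az":0,"gripper":-1},
  {"tx":0,"ty":0,"tz":-0.5,"ax":0,"ay":0,"az":0,"gripper":-1},
  {"tx":0.48,"ty":-0.09,"tz":0,"ax":0,"ay":0,"az":0,"gripper":-1},
  {"tx":0.48,"ty":-0.09,"tz":0,"ax":0,"ay":0,"az":0,"gripper":-1},
  {"tx":0.48,"ty":0,"tz":0,"ax":0,"ay":0,"az":0,"gripper":-1},
  {"tx":0,"ty":0,"tz":0,"ax":0,"ay":0,"az":0,"gripper":-1},
  {"tx":0,"ty":0,"tz":0,"ax":0,"ay":0,"az":0,"gripper":-1},
])

```text
time: 6.95
ee_pos: [0.4657, -0.1393, 0.2212]
orientation: [[-0.997, -0.081, 0.001], [-0.081, 0.997, -0.001], [-0.001, -0.001, -1.0]]
force: [-0.6, -0.3, -0.0]
finger_gap: 0.006
finger_force: 0.0
```

```bash
cat >> h.py <<'E'
ex=np.array([.9968,.0802]);ey=np.array([-.0802,.9968]);c=np.array([.6091,-.1278])-.033*ex
def look(cam,zmax=.19):
    p,d=bot.read_camera(cam)
    P=pts(cam,d,np.ones(d.shape,bool)); col=p[d>0]
    a=(P[:,:2]-c)@ex;b=(P[:,:2]-c)@ey
    k=(abs(b)<.036)&(a>-.08)&(a<.03)&(P[:,2]>.104)&(P[:,2]<zmax)&(col.min(1)>70)
    if k.sum()>20:
        print(cam,k.sum(),'top edge z',np.percentile(P[k,2],98).round(4),'a there',np.median(a[k][P[k,2]>np.percentile(P[k,2],90)]).round(4),
          'slope deg',np.degrees(np.arctan2(*np.linalg.svd(np.c_[a[k],P[k,2]]-[a[k].mean(),P[k,2].mean()],full_matrices=False)[2][0][::-1])).round(1))
    e=bot.state()['ee_pos']; print('tcp a,b,z',((e[:2]-c)@ex).round(4),((e[:2]-c)@ey).round(4),e[2].round(4))
    return p
E
python3 - <<'E'
from h import *
look('side'); look('top')
E
```

```text
side 45 top edge z 0.1559 a there -0.0399 slope deg 128.6
tcp a,b,z -0.1105 0.0001 0.2212
top 297 top edge z 0.1559 a there -0.0389 slope deg 126.8
tcp a,b,z -0.1104 0.0002 0.221
```

>>> play_rows([
  {"tx":0,"ty":0,"tz":0.5,"ax":0,"ay":0,"az":0,"gripper":-1},
  {"tx":0,"ty":0,"tz":0.41,"ax":0,"ay":0,"az":0,"gripper":-1},
  {"tx":-0.25,"ty":0,"tz":0,"ax":0,"ay":0,"az":0,"gripper":-1},
  {"tx":-0.25,"ty":0,"tz":0,"ax":0,"ay":0,"az":0,"gripper":-1},
  {"tx":-0.08,"ty":0,"tz":-0.03,"ax":0,"ay":0,"az":0,"gripper":-1},
  {"tx":-0.08,"ty":0,"tz":-0.03,"ax":0,"ay":0,"az":0,"gripper":-1},
  {"tx":0,"ty":0,"tz":0,"ax":0,"ay":0,"az":0,"gripper":-1},
  {"tx":0,"ty":0,"tz":0,"ax":0,"ay":0,"az":0,"gripper":-1},
])

```text
time: 8.05
ee_pos: [0.5306, -0.1336, 0.1358]
orientation: [[-0.997, -0.081, 0.0], [-0.081, 0.997, -0.0], [-0.0, -0.0, -1.0]]
force: [-0.8, -0.0, 0.0]
finger_gap: 0.008
finger_force: 0.0
```

```bash
python3 - <<'E'
from h import *
p=look('side'); cv2.imwrite('pics/side2.png',cv2.resize(p[130:350,200:500,::-1],None,fx=2.5,fy=2.5)); look('top')
print(bot.state()['force'])
E
```

```text
tcp a,b,z -0.0458 0.0005 0.1358
tcp a,b,z -0.0458 0.0005 0.1358
[ 0.16737967  0.24276295 -0.23323499]
```

View pics/side2.png

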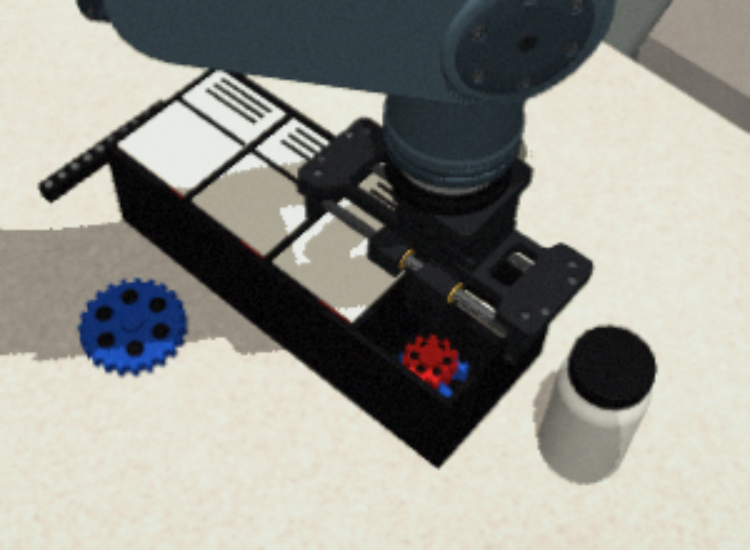

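The gripper hides the cover here; the tool is clear of the tumbler at (600,350) and force is near zero. I'll continue along the arc.

>>> play_rows([
  {"tx":-0.04,"ty":0,"tz":-0.02,"ax":0,"ay":0,"az":0,"gripper":-1},
  {"tx":-0.04,"ty":0,"tz":-0.02,"ax":0,"ay":0,"az":0,"gripper":-1},
  {"tx":-0.04,"ty":0,"tz":-0.01,"ax":0,"ay":0,"az":0,"gripper":-1},
  {"tx":-0.03,"ty":0,"tz":-0.01,"ax":0,"ay":0,"az":0,"gripper":-1},
  {"tx":-0.02,"ty":0,"tz":0,"ax":0,"ay":0,"az":0,"gripper":-1},
  {"tx":-0.02,"ty":0,"tz":0,"ax":0,"ay":0,"az":0,"gripper":-1},
  {"tx":0,"ty":0,"tz":0,"ax":0,"ay":0,"az":0,"gripper":-1},
  {"tx":0,"ty":0,"tz":0,"ax":0,"ay":0,"az":0,"gripper":-1},
])

```text
time: 9.15
ee_pos: [0.5498, -0.132, 0.1416]
orientation: [[-0.997, -0.081, 0.0], [-0.081, 0.997, 0.0], [-0.0, 0.0, -1.0]]
force: [-0.0, 0.8, 0.4]
finger_gap: 0.006
finger_force: 0.0
```

>>> play_rows([
  {"tx":0,"ty":0,"tz":0,"ax":0,"ay":0,"az":0,"gripper":-1},
  {"tx":0,"ty":0,"tz":0,"ax":0,"ay":0,"az":0,"gripper":-1},
  {"tx":0.2,"ty":0,"tz":0,"ax":0,"ay":0,"az":0,"gripper":-1},
  {"tx":0.4,"ty":0,"tz":0,"ax":0,"ay":0,"az":0,"gripper":-1},
  {"tx":0.4,"ty":0,"tz":0,"ax":0,"ay":0,"az":0,"gripper":-1},
  {"tx":0,"ty":0,"tz":0,"ax":0,"ay":0,"az":0,"gripper":-1},
  {"tx":0,"ty":0,"tz":0,"ax":0,"ay":0,"az":0,"gripper":-1},
  {"tx":0,"ty":0,"tz":0,"ax":0,"ay":0,"az":0,"gripper":-1},
])

```text
time: 10.15
ee_pos: [0.4512, -0.1404, 0.142]
orientation: [[-0.997, -0.082, 0.001], [-0.082, 0.997, -0.0], [-0.001, -0.001, -1.0]]
force: [0.1, 0.2, -0.9]
finger_gap: 0.008
finger_force: 0.0
```

```bash
python3 - <<'E'
from h import *
p=look('side'); cv2.imwrite('pics/side3.png',cv2.resize(p[130:350,200:500,::-1],None,fx=2.5,fy=2.5)); look('top')
E
```

```text
side 419 top edge z 0.1657 a there -0.0129 slope deg -81.2
tcp a,b,z -0.1256 0.0002 0.1419
top 106 top edge z 0.1685 a there -0.0115 slope deg -165.8
tcp a,b,z -0.1257 0.0003 0.1418
```

View pics/side3.png

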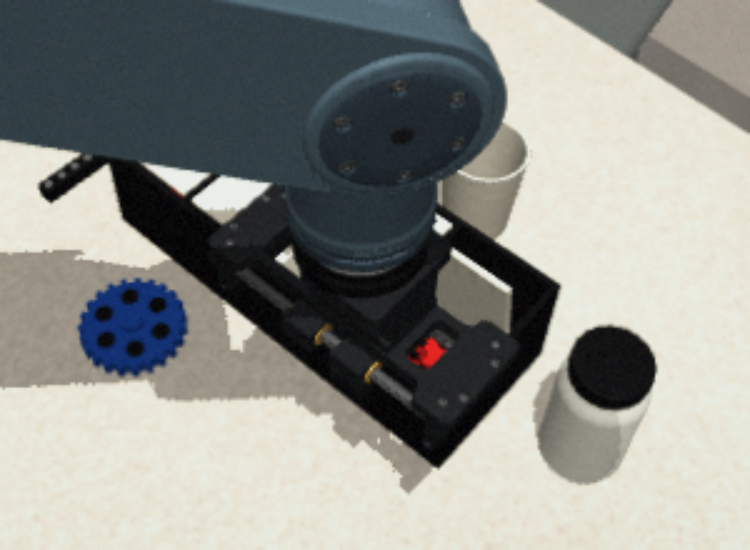

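The cover now stands almost vertical, its face visible at (480,285). I'll lift clear and verify.

>>> play_rows([
  {"tx":0.2,"ty":0,"tz":-0.5,"ax":0,"ay":0,"az":0,"gripper":-1},
  {"tx":0.2,"ty":0,"tz":-0.5,"ax":0,"ay":0,"az":0,"gripper":-1},
  {"tx":0,"ty":0.5,"tz":-0.2,"ax":0,"ay":0,"az":0,"gripper":-1},
  {"tx":0,"ty":0.5,"tz":0,"ax":0,"ay":0,"az":0,"gripper":-1},
  {"tx":0,"ty":0.5,"tz":0,"ax":0,"ay":0,"az":0,"gripper":-1},
  {"tx":0,"ty":0.5,"tz":0,"ax":0,"ay":0,"az":0,"gripper":-1},
  {"tx":0,"ty":0,"tz":0,"ax":0,"ay":0,"az":0,"gripper":-1},
  {"tx":0,"ty":0,"tz":0,"ax":0,"ay":0,"az":0,"gripper":-1},
])

```text
time: 11.25
ee_pos: [0.3943, 0.0558, 0.2618]
orientation: [[-0.997, -0.082, 0.0], [-0.082, 0.997, -0.001], [0.0, -0.001, -1.0]]
force: [-0.5, -0.2, -0.4]
finger_gap: 0.002
finger_force: 0.0
```

```bash
python3 - <<'E'
from h import *
p=look('side'); cv2.imwrite('pics/side4.png',cv2.resize(p[130:350,200:500,::-1],None,fx=2.5,fy=2.5)); look('top')
for c_ in ['side','top']:
    p,d=bot.read_camera(c_)
    for t in ['cup','tumbler','gearwheel','beam']:
        r=bot.masks_of(c_,t)[:1]
        if r: print(c_,t,np.round(r[0]['rect']),np.percentile(pts(c_,d,r[0]['region']),50,axis=0).round(3))
E
```

```text
side 563 top edge z 0.1658 a there -0.0132 slope deg -81.5
tcp a,b,z -0.1664 0.1997 0.2617
top 107 top edge z 0.1679 a there -0.0126 slope deg -168.1
tcp a,b,z -0.1664 0.1994 0.2617
side cup [395. 198.  34.  51.] [ 0.707 -0.04   0.067]
side tumbler [438. 294.  48.  65.] [ 0.575 -0.254  0.104]
side gearwheel [254. 260.  46.  42.] [0.406 0.073 0.01 ]
side beam [228. 203.  20.  19.] [0.46  0.243 0.014]
top cup [342. 145.  33.  43.] [ 0.719 -0.042  0.044]
top tumbler [433. 194.  39.  34.] [ 0.588 -0.237  0.128]
top gearwheel [290. 261.  30.  10.] [0.437 0.073 0.012]
top beam [217. 224.  11.  54.] [0.514 0.248 0.016]
```

View pics/side4.png

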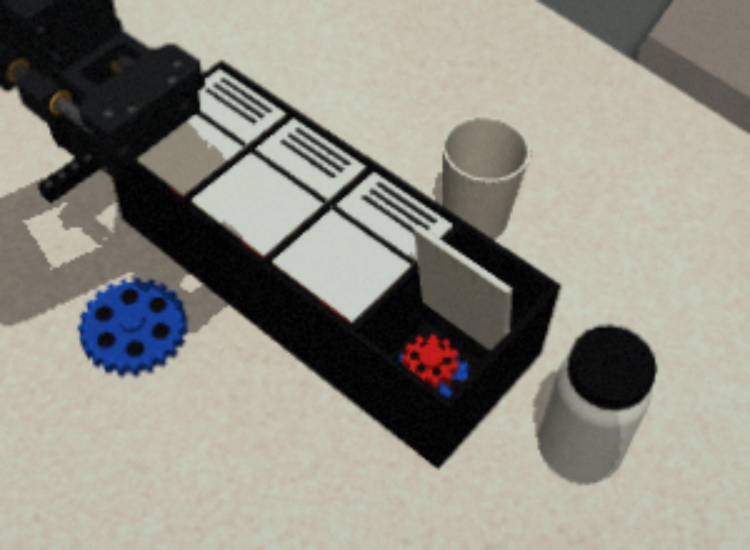

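The cover stands at about 79° (edge at z≈0.166; seen at (415–510, 235–345) in the crop). The other covers are shut, the cup, tumbler, gear and beam are in place, and the robot is clear.

```bash
python3 -c "
from bench import bot
print(bot.sign_off())"
```

```text
the job is handed in; nothing more can be done
None
```

I pressed only the fourth cover (-y end), which rocked under about 2 N, then pushed it up to about 79° and left it standing open; the cup, tumbler, gear and beam show no movement in the images, and the job was handed in at about 12 s.

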